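# Refit the cover panel under the rim of the supply chest

### The job

Put the loose cover panel back into the open aluminium supply chest: tilt it in through the top opening, end first under the wide lip and against the sprung strip there, let the other end down past the narrow lip, then draw the panel back as far as it goes under the narrow lip so that it lies flat on the ledges, held under both lips. Work gently, never forcing the panel against the chest, let go of it, and leave the other things on the table where they are.

Things in the scene. Friction and masses are not known exactly. Their poses are not given: they have to be found in the camera images.
- chest: Open-topped aluminium chest, fixed. Origin on the table under its nominal opening's middle; z up; y along its length, towards the end with the WIDE lip. Outside: x -66..66, y -107..149 mm (the lips stick out up to 20 mm more). Inside: side walls x = +-61, end walls y = -102, 144. Heights: ledge tops 62, underside of the lips 82, top of lips and rim 86 mm. Over 20 N on the tilted panel under the wide lip, or any knock over 35 N, bends it: failure.
- opening (a point): Middle of the nominal opening (chest x = y = 0, 86 mm up). The top frame has a lip across each end, none along the sides; opening 168 mm (y) x 122 mm: narrow lip edge at y = -84, wide lip edge at y = 84 mm. But the frame sits up to 12 mm off along y, either way, differently each time: both lip edges and the strip shift together by this unseen amount; walls, ledges and this point do not.
- strip (a point): Nominal middle of the face of the sprung strip under the wide lip (chest y = 118.8 mm, 72.5 mm up; really up to 12 mm off, with the frame). 100 mm wide, fills the height from ledge to lip; yields to +y up to 5 mm at 6 N per mm, then solid. It must be pushed in 1.2 mm (7 N) or more, and kept so, for the panel's other end to pass the narrow lip; 9 to 13 N is right.
- home_wall (a point): Middle of the inner face of the end wall under the narrow lip, at ledge height (chest y = -102 mm, 62 mm up). At home the panel lies on the ledges with its end against this wall, so its centre is at chest x = y = 0. The ledges run all round, 14 mm wide along the whole of both long sides.
- panel: Flat white laminate cover panel, 110 mm (own x) by 204 mm (own y) by 6 mm thick, about 0.25 to 0.45 kg, lying flat on the table, alike at both ends (either end may go in first). Origin: centre of its underside; z up. In the middle of its top stands an upright flat aluminium grip plate, 60 mm along x, 12 mm thick along y, its top 44 mm above the underside of the panel; pinch it across its thickness, from above.
- end_a (a point): Middle of the lower edge of the panel's end at its own +y (102 mm from its origin).
- end_b (a point): Middle of the lower edge of the panel's end at its own -y (102 mm from its origin).
- soap: Bystander: bottle, 60 mm across, 160 mm high; origin at the centre of its underside, as for all the bystanders.
- bowl: Bystander: steel bowl, 140 mm across, 50 mm high.
- pill_jar: Bystander: small amber glass jar, 34 mm across, 50 mm high, standing between panel and chest.
- carton_small: Bystander: small paper carton 50 mm (x) x 26 mm (y) x 30 mm high, near the jar.
- mug: Bystander: white mug, 76 mm across, 80 mm high, handle at its +y.
- tin: Bystander: steel tin, 60 mm across, 70 mm high.
Mind the look-alikes: they are no part of the job. What is shaped like the panel but yellow is not meant.

How it is judged:
By the outcome, as a careful person would: the job done as asked, in the order asked, and still so for the second after the job is handed in, with the robot touching nothing.
It also fails if it takes over 72 s, if anything falls off the work surface, if the arm or the gripper's body presses on something with over 40 N, if the wrist force passes 120 N, or if a joint passes its speed limit or range.

### The arm

A 6-joint arm with a two-finger parallel gripper is mounted at the origin on the work surface. World frame = base frame: x ahead of the robot, y to its left, z up, the work surface at z = 0. Lengths are in m, angles in rad, forces in N, time in s.
With the tool pointing down it reaches from about 0.375 to 0.9 m from the base axis. Payload 3.1 kg.
Tool frame: the origin (TCP) lies midway between the tips of the shut fingers; the grasp point (between the pads) lies 19 mm behind it; x points along the fingers, y is the direction in which the jaws open and shut, and the axes are right-handed (so a half turn about x gives the same grasp; the last joint's range is limited). The gripper opens to 85 mm and grips with 20 to 120 N. Pads are 22 mm wide; open, the fingers measure 114 mm over their backs; the gripper's body (76 mm by 85 mm) begins 54 mm behind the grasp point. The pads swing forward as they close: fully open they stand 13 mm farther back than shut.
Start: joints at [-1.44, 0.527, 1.433, -0, 1.181, -0.178], TCP at [0.191, -0.595, 0.231] pointing down, gripper open.
Joint ranges: [-3.08, 3.08], [-0.75, 2.2], [0.22, 2.44], [-1.43, 4.57], [0, 2.65], [-2.85, 2.85]. Speed limits (rad/s): [2.79, 2.79, 3.14, 3.14, 3.14, 3.14].

### API

Orientations are given as a unit quaternion [x, y, z, w].
In Python, from station import manip gives the robot as it stands.
- The arm moves only by the tool carry_out, never from a script. Its argument "commands" is a list that holds one entry, the list of rows, each a list of 7 numbers: the shift along the tool's x, y, z in units of 25 mm (1.0 is 25 mm), then the turn, a rotation vector about the tool's x, y, z in units of 5 degrees (1.0 is 5 degrees), then the finger opening in mm, from 0 to 85.4. A call has exactly 5 rows; each row is the pose to reach, as a shift and turn from the pose commanded when the call began, along the tool's axes at that moment; what a row does not reach only later rows make up. A row lasts 1/10 s, in which the tool goes at most 50 mm and 8.59 degrees, less where a joint would pass 70% of its speed; a pose out of reach is approached as far as the arm can. A call with a gripper value outside its range is refused whole. The fingers move at their own pace and stop on an object; "force" is the grip in N (left out, the last holds). Time passes only in rows, so rows that repeat a pose let the fingers close, or fill a call up. It gives the time, the measured TCP pose, the force and the opening at its end, in the units of the state.
- manip.sense(): the state, without advancing time (a new reading comes with each control period).
- manip.snapshot(name): name is "side" or "top" or "wrist"; returns a dict with "image" (400x640x3 uint8, red, green, blue), "fx", "fy", "cx", "cy" (pixels), "k1" (the pictures are not rectified: a ray, as slopes to the right and down, at radius r is drawn at 1 + k1 r^2 times it, then the intrinsics apply), "rvec" (rotation vector, rad) and "tvec" (3), from world to camera coordinates, as OpenCV has them. Camera axes: x right, y down, z forward; pixel columns grow to the right and rows downward; lengths in m; the calibration is good to about 2 mm. A picture is of the moment at which its call begins. There is no depth.
- manip.sign_off(): hands the job in, once; it reports no verdict.
The state is a dict: "t": time; "q": joint angles; "qd": joint speeds; "tau": joint torques, N m; "tcp_pos": TCP position; "tool_rot": TCP orientation; "force": force on the tool from outside, world axes, zero at the start; "ft_torque": the same for the moment, N m; "finger_gap": opening from 0.0 (shut) to 1.0 (fully open).
Only numpy, scipy, OpenCV 4.12 (cv2) and the standard library are available. Lean on these libraries where they do the work, as an engineer would, in place of code of your own. Each camera call takes 0.05 s, during which the arm holds its last target.

## Working session

There is one attempt and no reset: what is moved stays moved. The work goes in short steps, Python scripts to look and compute and a tool call to move; the robot and the scene stay as the last step left them, time stands still between calls to the robot, and variables do not carry over. Pictures are saved under pics/ and viewed, and the job is handed in when it is done.

Besides the shell and the picture viewer there is one more tool, called after "Call:" by a JSON object that holds its "method" and its "body". carry_out: Moves the arm, as the interface text tells. Its arguments: {"type":"object","properties":{"commands":{"type":"array"},"force":{"type":"number"}},"required":["commands"]}

```bash
ls; mkdir -p pics; python3 - <<'E'
from station import manip
import cv2
s=manip.sense(); print({k:(v if not hasattr(v,'round') else v) for k,v in s.items()})
for n in("side","top","wrist"):
    d=manip.snapshot(n); cv2.imwrite(f"pics/{n}0.png",cv2.cvtColor(d["image"],cv2.COLOR_RGB2BGR))
    print(n,{k:d[k] for k in d if k!="image"})
E
```

```text
pics
{'t': 0.0, 'q': array([-1.43951280e+00,  5.28477017e-01,  1.43393774e+00, -6.72067555e-06,
        1.18136938e+00, -1.78516676e-01]), 'qd': array([-0.00184752, -0.00212998, -0.00054123,  0.00023496,  0.00110147,
        0.00106858]), 'tau': array([ 1.47212817e-03, -4.42347550e+01, -1.78026885e+01, -1.72851992e-04,
        8.22068949e-03, -1.29334879e-06]), 'tcp_pos': array([ 0.19046233, -0.59450867,  0.23031567]), 'tool_rot': array([ 0.6986561 ,  0.10986889, -0.6986239 ,  0.10831961]), 'force': array([-0.32552023, -0.71661696,  0.04803749]), 'ft_torque': array([ 0.04003639, -0.00465483, -0.08330604]), 'finger_gap': 0.9996789134289731}
side {'fx': 369.58959708218606, 'fy': 369.58959708218606, 'cx': 324.05944114828907, 'cy': 193.94280323776587, 'k1': -0.07073221508518945, 'rvec': array([ 0.07237836, -2.79513782,  1.33333401]), 'tvec': array([0.50375376, 0.08039696, 1.07936878])}
top {'fx': 450.352242182157, 'fy': 450.352242182157, 'cx': 320.12508105592093, 'cy': 193.20096498033436, 'k1': -0.11605292263761759, 'rvec': array([ 2.19491766, -2.20135995,  0.06843445]), 'tvec': array([-0.01605354,  0.50369878,  1.64427307])}
wrist {'fx': 283.4608235701837, 'fy': 283.4608235701837, 'cx': 315.88828509650966, 'cy': 199.86231176195992, 'k1': -0.010436614919022456, 'rvec': array([-2.34408453,  1.70983262,  0.248969  ]), 'tvec': array([-0.62435237, -0.0361251 ,  0.38017692])}
```

View pics/side0.png

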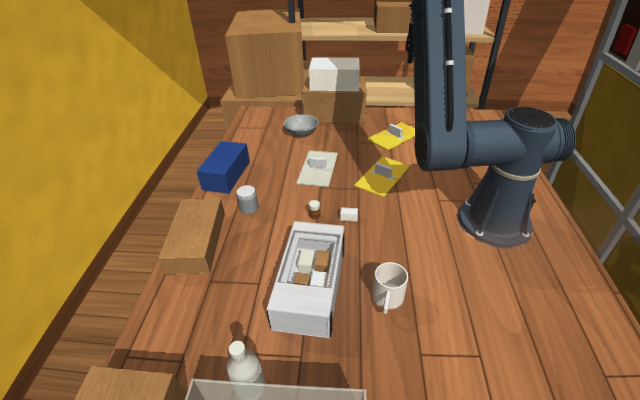

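View pics/top0.png

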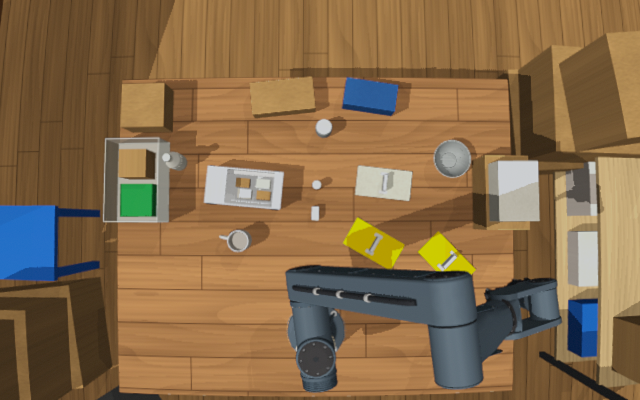

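View pics/wrist0.png

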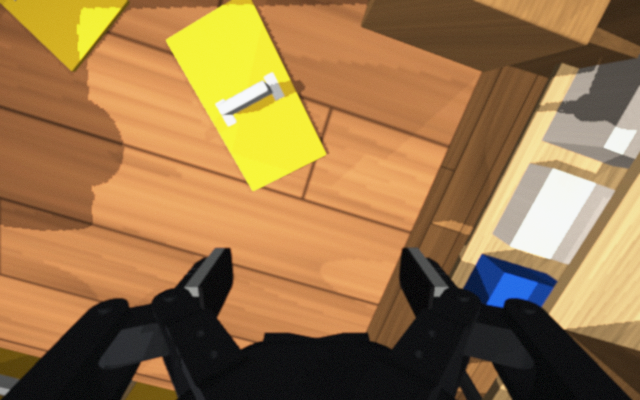

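The top picture shows the possible targets: the white panel at (383,183), a yellow look-alike at (374,243) and another at (447,255). I choose the white one. The chest is at (244,188) with its wide lip to the left (+y). Next I'll check this with close crops.

```bash
cat > h.py <<'E'
import numpy as np, cv2
from scipy.spatial.transform import Rotation as R
def KD(d): return np.array([[d['fx'],0,d['cx']],[0,d['fy'],d['cy']],[0,0,1.]]),np.array([d['k1'],0,0,0.])
def ray(d,px,z):
    K,D=KD(d); px=np.array(px,float).reshape(-1,1,2)
    u=cv2.undistortPoints(px,K,D).reshape(-1,2)
    Rm=R.from_rotvec(d['rvec']).as_matrix(); c=-Rm.T@d['tvec']
    v=np.c_[u,np.ones(len(u))]@Rm
    return c+v*((z-c[2])/v[:,2])[:,None]
def proj(d,P):
    K,D=KD(d); return cv2.projectPoints(np.array(P,float).reshape(-1,3),d['rvec'],d['tvec'],K,D)[0].reshape(-1,2)
def save(n,im,box=None,s=1):
    if box: x0,y0,x1,y1=box; im=im[y0:y1,x0:x1]
    im=cv2.resize(im,None,fx=s,fy=s,interpolation=cv2.INTER_CUBIC)
    cv2.imwrite(f'pics/{n}.png',cv2.cvtColor(im,cv2.COLOR_RGB2BGR))
E
python3 - <<'E'
from station import manip
from h import *
d=manip.snapshot('top'); im=d['image']
save('chestcrop',im,(195,150,295,225),8)
save('panelcrop',im,(340,150,430,215),8)
np.save('/tmp/top.npy',d,allow_pickle=True)
d=manip.snapshot('side'); save('sidecrop',d['image'],(255,140,365,350),2.8)
E
```

```text
(no output)
```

View pics/chestcrop.png

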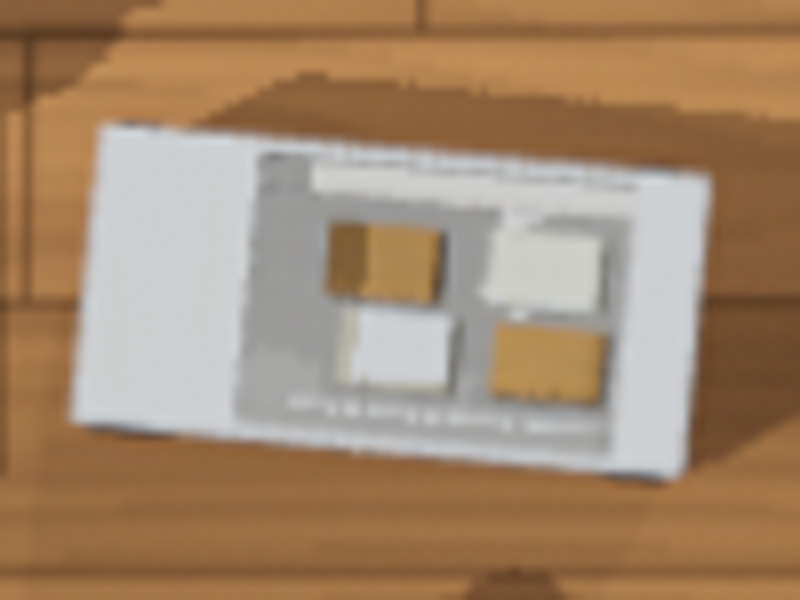

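View pics/panelcrop.png

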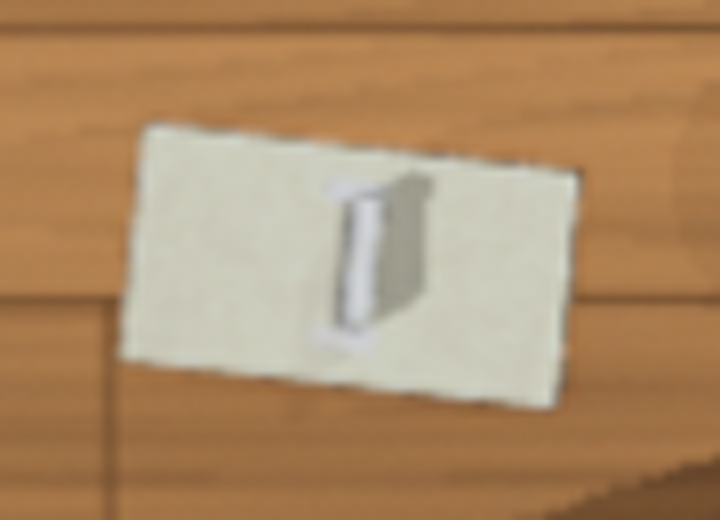

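View pics/sidecrop.png

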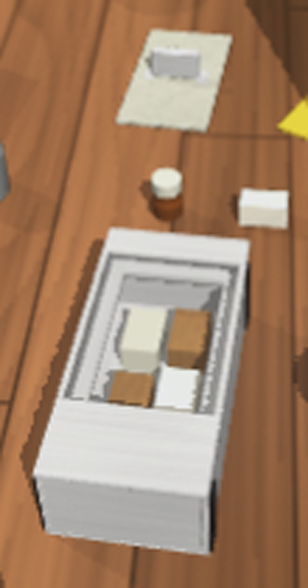

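```bash
python3 - <<'E'
from h import *
d=np.load('/tmp/top.npy',allow_pickle=True).item()
def f(p,o): return (np.array(p,float)+.5)/8-.5+np.array(o)
c=ray(d,f([(100,123),(712,173),(685,480),(70,423)],(195,150)),.086)
l=ray(d,f([(262,152),(238,420),(632,190),(608,450)],(195,150)),.086)
p=ray(d,f([(147,124),(580,172),(556,408),(122,358)],(340,150)),.006)
g=ray(d,f([(358,195),(382,195),(372,328),(342,328)],(340,150)),.044)
for n,a in(('chest',c),('lips',l),('panel',p),('grip',g)):
    print(n,(a[:,:2]*1000).round(1).tolist(),'mean',(a.mean(0)*1e3).round(1))
def sz(a): return [np.linalg.norm(a[i]-a[(i+1)%4])*1e3 for i in range(4)]
print(sz(c),sz(p),sz(g))
ang=lambda v:np.degrees(np.arctan2(-v[0],v[1]))
print('yaw chest',ang(c[0]-c[1]),ang(c[3]-c[2]),'panel',ang(p[0]-p[1]),ang(p[3]-p[2]),'grip', ang(g[0]-g[3])-90)
# other things
for n,px,z in(('jar',(317,185),.05),('carton',(315.5,213),.03),('mug',(237,240),.08),('soap',(173,160),.16),('tin',(324,127),.07)):
    print(n,(ray(d,px,z)*1e3).round())
E
```

```text
chest [[601.4, 384.5], [577.9, 111.9], [442.5, 123.6], [468.1, 396.4]] mean [522.5 254.1  86. ]
lips [[588.1, 311.7], [469.3, 321.4], [570.5, 147.3], [455.8, 157.6]] mean [520.9 234.5  86. ]
panel [[608.5, -158.5], [585.9, -361.2], [475.8, -348.2], [499.6, -146.0]] mean [ 542.4 -253.5    6. ]
grip [[571.5, -250.9], [571.5, -261.9], [511.0, -256.6], [511.0, -242.9]] mean [ 541.2 -253.    44. ]
[np.float64(273.57019814328316), np.float64(135.90838010762383), np.float64(273.94876907656055), np.float64(133.7871443354815)] [np.float64(203.87732915896802), np.float64(110.91812983296414), np.float64(203.58747122755125), np.float64(109.58148575493334)] [np.float64(10.977903334614862), np.float64(60.792487181305525), np.float64(13.685900139103982), np.float64(61.064230955553555)]
yaw chest -4.920341918465852 -5.364125842173793 panel -6.3483517607718545 -6.724132661864259 grip -187.53215968365325
jar [[531.  -6.  50.]]
carton [[431.  -0.  30.]]
mug [[336. 277.  80.]]
soap [[610. 484. 160.]]
tin [[739. -32.  70.]]
```

```bash
cat >> h.py <<'E'
def tool(yaw,pitch=0,s=1):
    # chest/panel frame yaw (deg); tilt pitch deg: +y end down ; s: tool y = s*frame y
    a=np.radians(yaw); X=np.array([np.cos(a),np.sin(a),0]); Y=np.array([-np.sin(a),np.cos(a),0])
    M=R.from_rotvec(-np.radians(pitch)*X).as_matrix()
    tx=np.array([0,0,-1.]); ty=s*Y
    B=np.c_[tx,ty,np.cross(tx,ty)]
    return M@B
def cmd(s,pos,Rm):
    R0=R.from_quat(s['tool_rot']).as_matrix()
    sh=R0.T@(np.array(pos)-s['tcp_pos'])/.025
    rv=np.degrees(R.from_matrix(R0.T@Rm).as_rotvec())/5
    return sh.round(2).tolist(),rv.round(2).tolist()
E
python3 - <<'E'
from station import manip
from h import *
s=manip.sense()
print(R.from_quat(s['tool_rot']).as_matrix().round(3))
for sg in(1,-1): print(sg,cmd(s,[.5418,-.2533,.12],tool(-6.5,0,sg)))
E
```

```text
[[-0.     0.305 -0.952]
 [ 0.001 -0.952 -0.305]
 [-1.    -0.001 -0.   ]]
1 ([4.45, -8.73, -17.55], [-31.15, -0.02, 0.0])
-1 ([4.45, -8.73, -17.55], [4.85, 0.0, 0.01])
```

Call:
{"method": "carry_out", "body": {"commands": [[[0.5, -1, -2, 0.6, 0, 0, 85], [1, -2, -4, 1.2, 0, 0, 85], [1.5, -3, -6, 1.8, 0, 0, 85], [2, -4, -8, 2.4, 0, 0, 85], [2, -4.8, -9.6, 2.8, 0, 0, 85]]]}}

```text
t: 0.75
tcp_pos: [0.3665, -0.4222, 0.1823]
tool_rot: [-0.707, -0.023, 0.707, -0.022]
force: [0.8, -0.1, 0.4]
finger_gap: 0.998
```

```bash
python3 - <<'E'
from station import manip
from h import *
s=manip.sense()
print(s['tcp_pos'],R.from_quat(s['tool_rot']).as_matrix().round(3))
print(cmd(s,[.5418,-.2533,.12],tool(-6.5,0,-1)))
E
```

```text
[ 0.36654968 -0.42220449  0.18234097] [[-0.001  0.063 -0.998]
 [ 0.001 -0.998 -0.063]
 [-1.    -0.002  0.001]]
([2.5, -6.3, -7.42], [2.02, 0.01, 0.02])
```

Call:
{"method": "carry_out", "body": {"commands": [[[0.6, -1.6, -1.9, 0.6, 0, 0, 60], [1.2, -3.2, -3.8, 1.2, 0, 0, 60], [1.8, -4.8, -5.7, 1.8, 0, 0, 60], [2.4, -6.3, -7.42, 2, 0, 0, 60], [2.4, -6.3, -7.42, 2, 0, 0, 60]]]}}

```text
t: 1.25
tcp_pos: [0.5416, -0.2537, 0.1231]
tool_rot: [0.706, -0.039, -0.706, -0.039]
force: [0.6, -1.3, 0.3]
finger_gap: 0.702
```

```bash
python3 - <<'E'
from station import manip
from h import *
d=manip.snapshot('wrist'); save('w1',d['image'])
s=manip.sense()
print(s['tcp_pos'],cmd(s,[.5418,-.2533,.014],tool(-6.5,0,-1)), s['finger_gap'])
print(proj(d,[[.5418,-.2533,.044],[.6085,-.1585,.006],[.4758,-.3482,.006]]))
E
```

```text
[ 0.54554713 -0.24744838  0.12126375] ([4.29, 0.27, 0.13], [0.1, -0.02, 0.05]) 0.7069448065656612
[[315.17377806 208.28217564]
 [202.33739336 135.90645228]
 [415.89302144 248.63876466]]
```

View pics/w1.png

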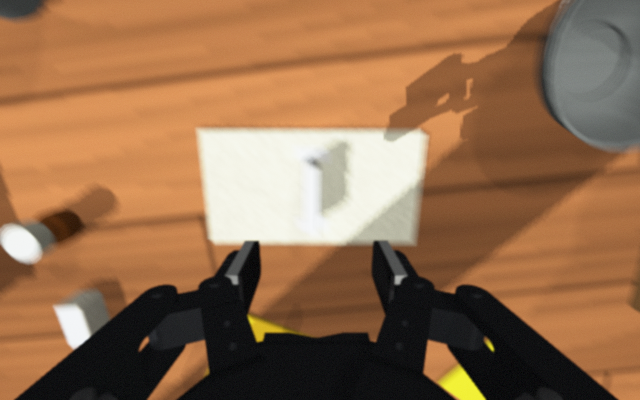

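The close crop and the wrist view both show the white panel: corners near (197,130) and (416,244), grip plate near (315,195). The picture is blurred because the arm was still settling, so I'll take it again.

```bash
python3 - <<'E'
from station import manip
from h import *
d=manip.snapshot('wrist'); save('w2',d['image'],(180,110,450,270),2.9)
s=manip.sense()
print(s['tcp_pos'],s['qd'].round(3),cmd(s,[.5418,-.2533,.014],tool(-6.5,0,-1)), s['finger_gap'])
P=proj(d,[[.5418,-.2533,.044],[.6085,-.1585,.006],[.5859,-.3612,.006],[.4758,-.3482,.006],[.4996,-.146,.006]]);print((P-[180,110])*2.9)
np.save('/tmp/w2.npy',d,allow_pickle=True)
E
```

```text
[ 0.54292319 -0.24992373  0.12179072] [-0.085 -0.031  0.02  -0.064  0.013 -0.048] ([4.31, 0.15, 0.03], [0.13, 0.01, 0.03]) 0.7027510726071123
[[416.82249473 298.45444179]
 [ 88.31619608  85.28356522]
 [748.01410806  89.90290993]
 [705.29073839 415.36266206]
 [118.25268639 407.44452897]]
```

View pics/w2.png

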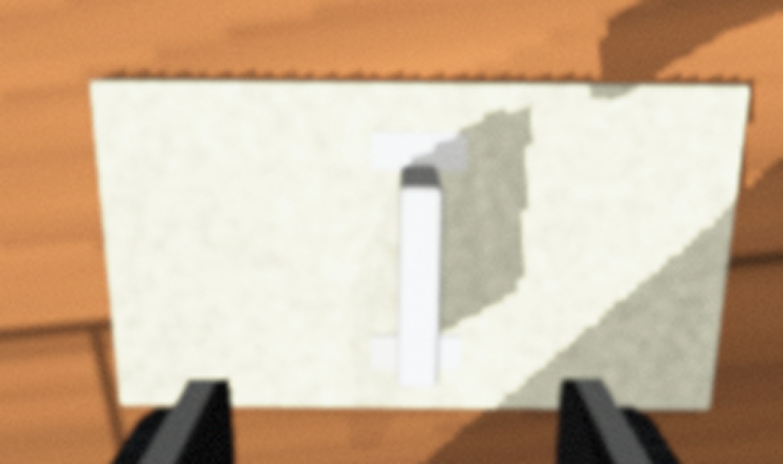

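Call:
{"method": "carry_out", "body": {"commands": [[[0.9, 0.1, 0, 0, 0, 0, 60], [1.8, 0.1, 0, 0, 0, 0, 60], [2.7, 0.1, 0, 0, 0, 0, 60], [3.3, 0.1, 0, 0, 0, 0, 60], [3.3, 0.1, 0, 0, 0, 0, 60]]]}}

```text
t: 1.85
tcp_pos: [0.5383, -0.2573, 0.039]
tool_rot: [-0.705, 0.038, 0.707, 0.04]
force: [-0.6, 0.7, 0.4]
finger_gap: 0.7
```

```bash
python3 - <<'E'
from station import manip
from h import *
s=manip.sense()
print(s['tcp_pos'],s['qd'].round(3),cmd(s,[.5435,-.2535,.014],tool(-6.5,0,-1)), s['force'])
E
```

```text
[ 0.5382945  -0.25731536  0.03902641] [ 0.006 -0.041 -0.021  0.002  0.02  -0.   ] ([1.0, -0.17, -0.19], [0.04, 0.05, 0.02]) [-0.64941372  0.73177226  0.41589998]
```

Call:
{"method": "carry_out", "body": {"commands": [[[0.3, -0.1, -0.1, 0, 0, 0, 60], [0.7, -0.17, -0.2, 0, 0, 0, 60], [1.0, -0.17, -0.2, 0, 0, 0, 60], [1.0, -0.17, -0.2, 0, 0, 0, 60], [1.0, -0.17, -0.2, 0, 0, 0, 40]]]}}

```text
t: 2.35
tcp_pos: [0.5454, -0.2539, 0.0159]
tool_rot: [-0.706, 0.038, 0.706, 0.039]
force: [-0.1, -0.1, 0.1]
finger_gap: 0.546
```

```bash
python3 - <<'E'
from station import manip
from h import *
s=manip.sense()
print(s['tcp_pos'],s['qd'].round(3),cmd(s,[.5435,-.2535,.014],tool(-6.5,0,-1)), s['force'])
d=manip.snapshot('wrist'); save('w3',d['image'])
E
```

```text
[ 0.54536162 -0.25391865  0.01592531] [-0.001 -0.009 -0.005  0.001 -0.001 -0.001] ([0.08, -0.01, 0.08], [0.05, 0.0, 0.0]) [-0.13354976 -0.06299331  0.12996837]
```

View pics/w3.png

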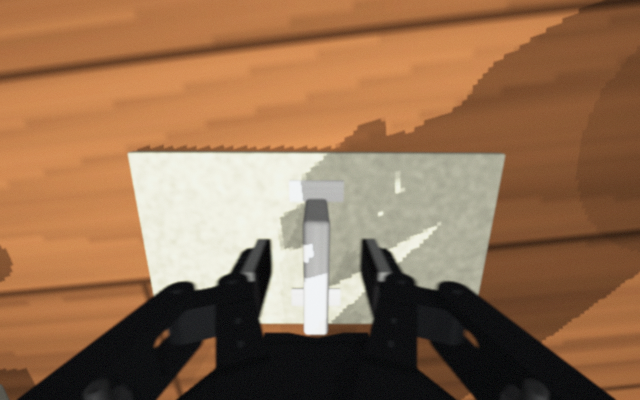

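The plate at (316,265) stands between the pads (x 258 and 372). Closing now.

Call:
{"method": "carry_out", "body": {"commands": [[[0, 0, 0, 0, 0, 0, 0], [0, 0, 0, 0, 0, 0, 0], [0, 0, 0, 0, 0, 0, 0], [0, 0, 0, 0, 0, 0, 0], [0, 0, 0, 0, 0, 0, 0]]], "force": 80}}

```text
t: 2.9
tcp_pos: [0.5457, -0.2542, 0.0166]
tool_rot: [0.706, -0.039, -0.706, -0.038]
force: [-1.0, 1.0, 4.8]
finger_gap: 0.126
```

Call:
{"method": "carry_out", "body": {"commands": [[[0, 0, 0, 0, 0, 0, 0], [-0.3, 0, 0, 0, 0, 0, 0], [-1, 0, 0, 0, 0, 0, 0], [-2, 0, 0, 0, 0, 0, 0], [-3, 0, 0, 0, 0, 0, 0]]]}}

```text
t: 3.4
tcp_pos: [0.5442, -0.2533, 0.0905]
tool_rot: [-0.705, 0.038, 0.707, 0.039]
force: [0.0, -0.8, -4.5]
finger_gap: 0.125
```

```bash
python3 - <<'E'
from station import manip
from h import *
d=manip.snapshot('wrist'); save('w4',d['image'])
s=manip.sense()
print(s['tcp_pos'],s['qd'].round(3), s['force'],s['ft_torque'],s['finger_gap'])
E
```

```text
[ 0.54664497 -0.25483898  0.09495066] [ 0.002  0.023 -0.018  0.003 -0.124  0.   ] [ 0.32439766 -0.39879433 -0.73314319] [-0.04577668 -0.0879344   0.03241935] 0.12915053179309283
```

View pics/w4.png

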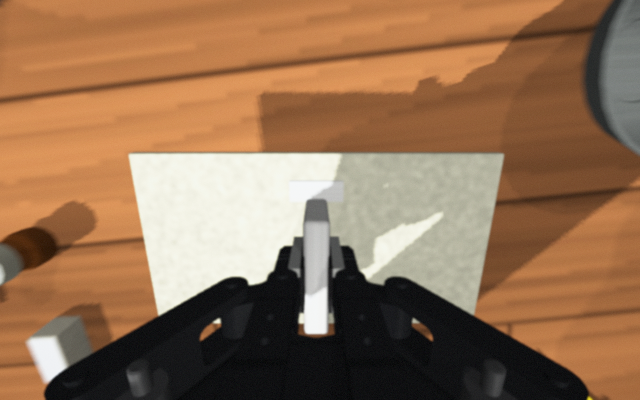

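```bash
python3 - <<'E'
from station import manip
from h import *
d=manip.snapshot('side'); save('s1',d['image'],(260,215,350,345),4.5)
np.save('/tmp/s1.npy',d,allow_pickle=True)
E
```

```text
(no output)
```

View pics/s1.png

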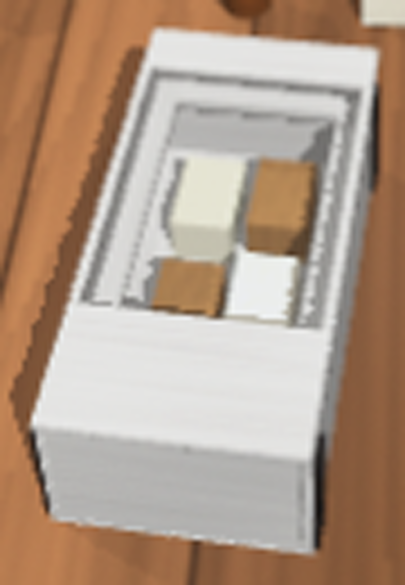

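```bash
python3 - <<'E'
from h import *
d=np.load('/tmp/s1.npy',allow_pickle=True).item()
f=lambda p:(np.array(p,float)+.5)/4.5-.5+np.array([260,215])
a=np.radians(-5.14);X=np.array([np.cos(a),np.sin(a)]);Y=np.array([-np.sin(a),np.cos(a)])
F=np.array([.5209,.2345])
for n,p,z in(('nlip',[(155,72),(362,92)],.086),('wlip',[(80,303),(322,328)],.086),('nledge',[(178,103),(335,125)],.062),('front bottom',[(50,520),(318,552)],0),('frame wide end',[(33,425),(322,460)],.086),('frame narrow end',[(157,29),(378,48)],.086)):
    q=ray(d,f(p),z)[:,:2]-F
    print(n,np.c_[q@X,q@Y].round(4).tolist())
t=np.load('/tmp/top.npy',allow_pickle=True).item()
f2=lambda p:(np.array(p,float)+.5)/8-.5+np.array([195,150])
for n,p in(('outer',[(100,123),(712,173),(685,480),(70,423)]),('lips',[(262,152),(238,420),(632,190),(608,450)])):
    q=ray(t,f2(p),.086)[:,:2]-F; print(n,np.c_[q@X,q@Y].round(4).tolist())
E
```

```text
nlip [[0.0575, -0.0809], [-0.0609, -0.0806]]
wlip [[0.06, 0.0831], [-0.0605, 0.0816]]
nledge [[0.0458, -0.0814], [-0.0462, -0.0761]]
front bottom [[0.0671, 0.1529], [-0.0675, 0.151]]
frame wide end [[0.0646, 0.1546], [-0.0705, 0.154]]
frame narrow end [[0.0639, -0.116], [-0.0659, -0.1169]]
outer [[0.0667, 0.1566], [0.0678, -0.117], [-0.0681, -0.1174], [-0.067, 0.1565]]
lips [[0.06, 0.0829], [-0.0591, 0.0819], [0.0572, -0.0824], [-0.0579, -0.0825]]
```

```bash
cat >> h.py <<'E'
F=np.array([.5209,.2345]); YAW=-5.14; XO=.002; H=.0165
def pose(Ey,Ez,th,x=0.):
    "Ey,Ez mm of lower leading edge in F frame; th deg"
    t=np.radians(th); Ox=x
    Oy=Ey/1e3-.102*np.cos(t)+H*np.sin(t); Oz=Ez/1e3+.102*np.sin(t)+H*np.cos(t)
    a=np.radians(YAW);X=np.array([np.cos(a),np.sin(a)]);Y=np.array([-np.sin(a),np.cos(a)])
    p=F+X*(x/1e3+XO)+Y*Oy
    return np.array([*p,Oz]),tool(YAW,th,-1)
def panel(s):
    "inverse: Ey,Ez,theta,x,yawerr from state"
    Rm=R.from_quat(s['tool_rot']).as_matrix(); a=np.radians(YAW);X=np.array([np.cos(a),np.sin(a),0]);Y=np.array([-np.sin(a),np.cos(a),0])
    n=-Rm[:,0]; y=-Rm[:,1]
    E=s['tcp_pos']-n*H+y*.102-np.array([*F,0])
    th=np.degrees(np.arcsin(-y[2])); ye=np.degrees(np.arctan2(y@X,y@Y)); roll=np.degrees(np.arcsin((Rm[:,2])[2]))
    return dict(Ey=round(E@Y*1e3,2),Ez=round(E[2]*1e3,2),th=round(th,2),x=round((E@X-XO)*1e3,2),yawerr=round(ye,2),roll=round(roll,2))
def fy(s):
    a=np.radians(YAW);X=np.array([np.cos(a),np.sin(a),0]);Y=np.array([-np.sin(a),np.cos(a),0])
    f=s['force'];return (round(f@X,2),round(f@Y,2),round(f[2],2))
E
python3 - <<'E'
from station import manip
from h import *
s=manip.sense();print(s['tcp_pos'])
p,Rm=pose(50,140,13);print(p,cmd(s,p,Rm)); print(cmd(s,[.575,0,.2],tool(-5.5,0,-1)))
s2=dict(s);s2['tcp_pos']=p;s2['tool_rot']=R.from_matrix(Rm).as_quat();print(panel(s2))
E
```

```text
[ 0.54700881 -0.25517298  0.09349652]
[0.51880004 0.18883043 0.17902211] ([-3.49, -17.52, 3.03], [-0.23, -0.03, 2.57])
([-4.29, -10.26, -0.03], [-0.15, -0.06, -0.03])
{'Ey': np.float64(50.0), 'Ez': np.float64(140.0), 'th': np.float64(13.0), 'x': np.float64(-0.0), 'yawerr': np.float64(-0.0), 'roll': np.float64(0.0)}
```

Call:
{"method": "carry_out", "body": {"commands": [[[-1, 0, 0, 0, 0, 0, 0], [-2.2, -0.6, 0, 0, 0, 0, 0], [-3.2, -1.8, 0, 0, 0, 0, 0], [-4, -3.3, 0, 0, 0, 0, 0], [-4.2, -4.9, 0, 0, 0, 0, 0]]]}}

```text
t: 4.0
tcp_pos: [0.5593, -0.1319, 0.1967]
tool_rot: [0.707, -0.039, -0.705, -0.039]
force: [1.1, 0.5, -3.1]
finger_gap: 0.127
```

Call:
{"method": "carry_out", "body": {"commands": [[[0, -1.5, 0, 0, 0, 0, 0], [0, -3, 0.2, 0, 0, 0, 0], [0, -4.5, 0.5, 0, 0, 0.5, 0], [0, -6, 0.9, -0.1, 0, 1, 0], [0, -7.3, 1.3, -0.1, 0, 1.4, 0]]]}}

```text
t: 4.5
tcp_pos: [0.5447, 0.0547, 0.1941]
tool_rot: [-0.701, 0.079, 0.708, -0.008]
force: [0.3, -0.1, -4.2]
finger_gap: 0.125
```

```bash
python3 - <<'E'
from station import manip
from h import *
s=manip.sense();print(s['tcp_pos'],panel(s),s['finger_gap'])
p,Rm=pose(50,140,13);print(p,cmd(s,p,Rm))
E
```

```text
[0.54468325 0.05467793 0.19406058] {'Ey': np.float64(-77.77), 'Ez': np.float64(165.15), 'th': np.float64(7.06), 'x': np.float64(38.7), 'yawerr': np.float64(0.56), 'roll': np.float64(0.22)} 0.12514110516162127
[0.51880004 0.18883043 0.17902211] ([-0.04, -5.27, 1.56], [-0.11, 0.06, 1.19])
```

Call:
{"method": "carry_out", "body": {"commands": [[[-0.1, -1.3, 0.4, 0, 0, 0.3, 0], [-0.1, -2.6, 0.8, 0, 0, 0.6, 0], [-0.1, -3.9, 1.2, 0, 0, 0.9, 0], [-0.05, -4.8, 1.5, -0.1, 0, 1.1, 0], [-0.05, -5, 1.5, -0.1, 0, 1.15, 0]]]}}

```text
t: 5.0
tcp_pos: [0.5188, 0.1829, 0.1794]
tool_rot: [-0.696, 0.109, 0.708, -0.048]
force: [0.1, -0.6, -3.6]
finger_gap: 0.129
```

Call:
{"method": "carry_out", "body": {"commands": [[[0, 0, 0, 0, 0, 0, 0], [0, 0, 0, 0, 0, 0, 0], [0, 0, 0, 0, 0, 0, 0], [0, 0, 0, 0, 0, 0, 0], [0, 0, 0, 0, 0, 0, 0]]]}}

```text
t: 5.5
tcp_pos: [0.5217, 0.1792, 0.1822]
tool_rot: [-0.698, 0.111, 0.706, -0.046]
force: [0.9, 0.3, -4.1]
finger_gap: 0.12
```

```bash
python3 - <<'E'
from station import manip
from h import *
d=manip.snapshot('top'); save('t5',d['image'],(195,140,315,230),6.5)
np.save('/tmp/t5.npy',d,allow_pickle=True)
d=manip.snapshot('side'); save('s5',d['image'],(230,140,400,350),2.8)
np.save('/tmp/s5.npy',d,allow_pickle=True)
s=manip.sense();print(s['tcp_pos'],panel(s),s['force'],s['ft_torque'])
p,Rm=pose(50,85,13);print(p,cmd(s,p,Rm))
E
```

```text
[0.52159946 0.17952463 0.18220437] {'Ey': np.float64(41.16), 'Ez': np.float64(143.62), 'th': np.float64(12.74), 'x': np.float64(3.85), 'yawerr': np.float64(0.16), 'roll': np.float64(0.1)} [ 0.07200361  0.60498791 -4.20603786] [ 0.26170042 -0.0409112   0.01575338]
[0.51880004 0.18883043 0.12402211] ([2.19, -0.86, 0.14], [-0.03, 0.03, 0.05])
```

View pics/t5.png

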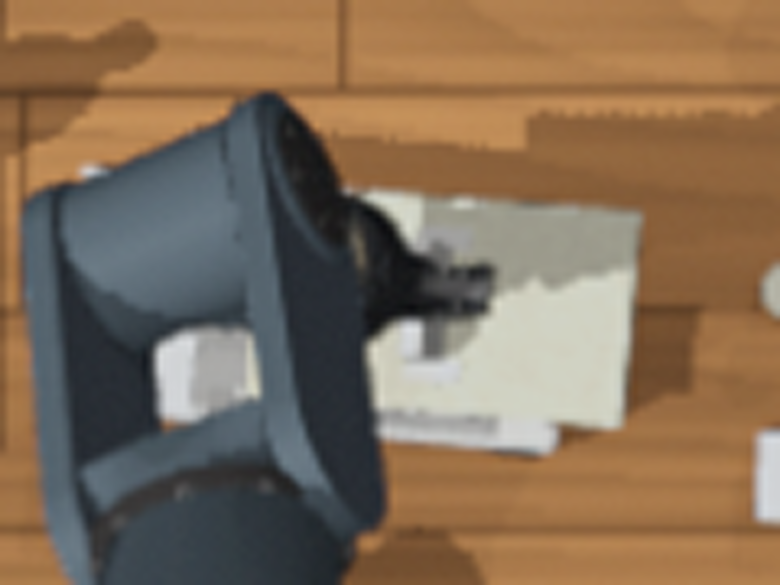

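View pics/s5.png

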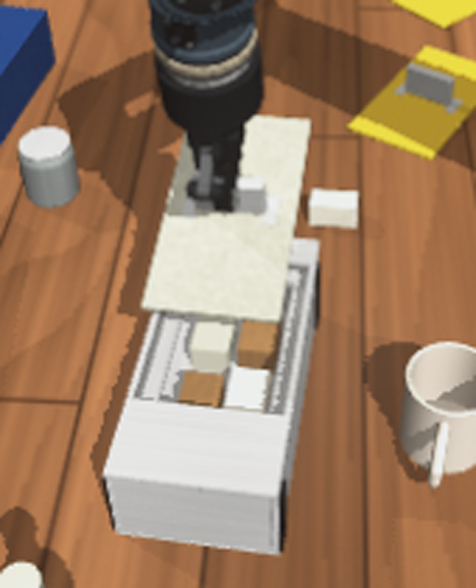

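```bash
python3 - <<'E'
from h import *
a=np.radians(YAW);X=np.array([np.cos(a),np.sin(a)]);Y=np.array([-np.sin(a),np.cos(a)])
d=np.load('/tmp/s5.npy',allow_pickle=True).item()
q=ray(d,(np.array([(143,306),(283,321)])+.5)/2.8-.5+np.array([230,140]),.1494)[:,:2]-F
print(np.c_[q@X,q@Y].round(4))
d=np.load('/tmp/t5.npy',allow_pickle=True).item()
q=ray(d,(np.array([(643,208),(625,430)])+.5)/6.5-.5+np.array([195,140]),.1945)[:,:2]-F
print(np.c_[q@X,q@Y].round(4))
E
```

```text
[[ 0.0563  0.0415]
 [-0.0547  0.0422]]
[[ 0.0589 -0.1585]
 [-0.0538 -0.1596]]
```

```bash
sed -i 's/XO=.002/XO=.004/' h.py; python3 - <<'E'
from station import manip
from h import *
s=manip.sense();print(panel(s))
p,Rm=pose(50,84,13);print(p,cmd(s,p,Rm))
E
```

```text
{'Ey': np.float64(41.16), 'Ez': np.float64(143.62), 'th': np.float64(12.74), 'x': np.float64(1.85), 'yawerr': np.float64(0.16), 'roll': np.float64(0.1)}
[0.52079199 0.18865125 0.12302211] ([2.23, -0.87, 0.06], [-0.03, 0.03, 0.05])
```

Call:
{"method": "carry_out", "body": {"commands": [[[0.5, -0.2, 0.05, 0, 0, 0.05, 0], [1.1, -0.4, 0.05, 0, 0, 0.05, 0], [1.7, -0.6, 0.05, 0, 0, 0.05, 0], [2.2, -0.85, 0.05, 0, 0, 0.05, 0], [2.2, -0.85, 0.05, 0, 0, 0.05, 0]]]}}

```text
t: 6.1
tcp_pos: [0.5192, 0.1888, 0.1212]
tool_rot: [-0.696, 0.112, 0.708, -0.048]
force: [-0.1, -1.1, -3.8]
finger_gap: 0.125
```

```bash
python3 - <<'E'
from station import manip
from h import *
s=manip.sense();print(panel(s),fy(s),s['ft_torque'].round(3),s['qd'].round(3))
p,Rm=pose(80,73.7,13);print(p,cmd(s,p,Rm))
E
```

```text
{'Ey': np.float64(50.0), 'Ez': np.float64(82.03), 'th': np.float64(13.08), 'x': np.float64(-1.73), 'yawerr': np.float64(0.01), 'roll': np.float64(0.39)} (np.float64(-0.02), np.float64(-1.1), np.float64(-3.76)) [ 0.196  0.009 -0.03 ] [-0.003 -0.034 -0.02  -0.01   0.031 -0.012]
[0.52347968 0.21853062 0.11272211] ([0.06, -1.24, -0.07], [-0.0, 0.08, -0.02])
```

Call:
{"method": "carry_out", "body": {"commands": [[[0, -0.3, -0.03, 0, 0, 0, 0], [0, -0.6, -0.06, 0, 0.03, 0, 0], [0.05, -0.9, -0.06, 0, 0.05, 0, 0], [0.05, -1.2, -0.06, 0, 0.05, 0, 0], [0.05, -1.2, -0.06, 0, 0.05, 0, 0]]]}}

```text
t: 6.6
tcp_pos: [0.5251, 0.2188, 0.1157]
tool_rot: [-0.699, 0.111, 0.704, -0.048]
force: [-0.0, 0.2, -4.2]
finger_gap: 0.125
```

Call:
{"method": "carry_out", "body": {"commands": [[[0, 0, 0, 0, 0, 0, 0], [0, 0, 0, 0, 0, 0, 0], [0, 0, 0, 0, 0, 0, 0], [0, 0, 0, 0, 0, 0, 0], [0, 0, 0, 0, 0, 0, 0]]]}}

```text
t: 7.1
tcp_pos: [0.525, 0.2172, 0.1158]
tool_rot: [-0.699, 0.112, 0.705, -0.048]
force: [-0.4, 0.3, -4.2]
finger_gap: 0.125
```

```bash
python3 - <<'E'
from station import manip
from h import *
for i in range(3):
    d=manip.snapshot('side')
    s=manip.sense();print(panel(s),fy(s),s['ft_torque'].round(3),s['qd'].round(3))
save('s6',d['image'],(250,180,350,350),3.5)
p,Rm=pose(105,67.8,13);print(p,cmd(s,p,Rm))
E
```

```text
{'Ey': np.float64(78.85), 'Ez': np.float64(76.76), 'th': np.float64(13.0), 'x': np.float64(1.85), 'yawerr': np.float64(0.11), 'roll': np.float64(-0.13)} (np.float64(-0.34), np.float64(0.54), np.float64(-3.83)) [ 0.277 -0.006 -0.057] [-0.    -0.001 -0.001 -0.    -0.001 -0.001]
{'Ey': np.float64(78.9), 'Ez': np.float64(76.76), 'th': np.float64(13.0), 'x': np.float64(1.84), 'yawerr': np.float64(0.11), 'roll': np.float64(-0.13)} (np.float64(0.22), np.float64(0.04), np.float64(-4.23)) [ 0.308 -0.04  -0.004] [-0.    -0.     0.001 -0.    -0.001 -0.001]
{'Ey': np.float64(78.95), 'Ez': np.float64(76.71), 'th': np.float64(13.0), 'x': np.float64(1.79), 'yawerr': np.float64(0.1), 'roll': np.float64(-0.13)} (np.float64(-0.35), np.float64(0.09), np.float64(-3.72)) [ 0.298 -0.048 -0.005] [ 0.002  0.001 -0.001  0.    -0.    -0.002]
[0.52571942 0.24343009 0.10682211] ([0.11, -1.1, 0.07], [-0.02, -0.02, -0.0])
```

View pics/s6.png

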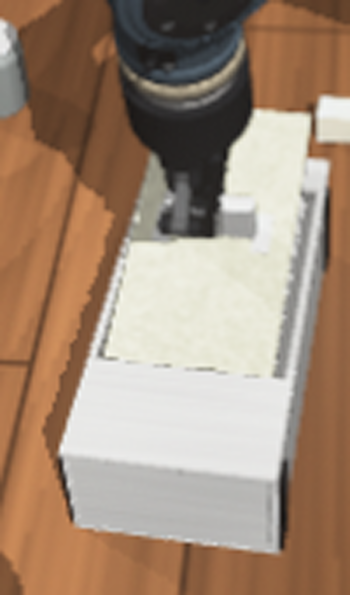

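Call:
{"method": "carry_out", "body": {"commands": [[[0.08, 0.1, 0.05, 0, 0, 0, 0], [0.14, 0.1, 0.08, 0, 0, 0, 0], [0.14, 0.1, 0.08, 0, 0, 0, 0], [0.14, 0.1, 0.08, 0, 0, 0, 0], [0.14, 0.1, 0.08, 0, 0, 0, 0]]]}}

```text
t: 7.75
tcp_pos: [0.5228, 0.2145, 0.1129]
tool_rot: [-0.699, 0.112, 0.705, -0.048]
force: [0.0, 0.8, -4.3]
finger_gap: 0.123
```

```bash
python3 - <<'E'
from station import manip
from h import *
s=manip.sense();print(panel(s),fy(s),s['ft_torque'].round(3),s['qd'].round(3))
p,Rm=pose(105,67.8,13);print(p,cmd(s,p,Rm))
E
```

```text
{'Ey': np.float64(75.88), 'Ez': np.float64(73.88), 'th': np.float64(12.99), 'x': np.float64(-0.14), 'yawerr': np.float64(0.09), 'roll': np.float64(-0.14)} (np.float64(-0.07), np.float64(0.81), np.float64(-4.3)) [ 0.284 -0.076 -0.006] [ 0.    -0.001 -0.002 -0.001  0.001  0.001]
[0.52571942 0.24343009 0.10682211] ([-0.03, -1.19, -0.01], [-0.02, -0.02, 0.0])
```

Call:
{"method": "carry_out", "body": {"commands": [[[0, -0.25, 0, 0, 0, 0, 0], [0, -0.5, 0, 0, 0, 0, 0], [0, -0.8, 0, 0, 0, 0, 0], [0, -1.1, 0, 0, 0, 0, 0], [0, -1.1, 0, 0, 0, 0, 0]]]}}

```text
t: 8.25
tcp_pos: [0.5252, 0.2425, 0.1063]
tool_rot: [-0.699, 0.111, 0.705, -0.048]
force: [0.6, -0.1, -4.7]
finger_gap: 0.127
```

```bash
python3 - <<'E'
from station import manip
from h import *
s=manip.sense();print(panel(s),fy(s),s['ft_torque'].round(3),s['qd'].round(3))
p,Rm=pose(115,65.5,13);print(p,cmd(s,p,Rm))
E
```

```text
{'Ey': np.float64(104.03), 'Ez': np.float64(67.36), 'th': np.float64(12.97), 'x': np.float64(-0.34), 'yawerr': np.float64(0.02), 'roll': np.float64(-0.14)} (np.float64(0.57), np.float64(-0.07), np.float64(-4.65)) [ 0.235  0.011 -0.028] [-0.016 -0.009  0.016 -0.017  0.009 -0.008]
[0.52661532 0.25338987 0.10452211] ([-0.03, -0.44, -0.02], [-0.0, -0.03, 0.01])
```

Call:
{"method": "carry_out", "body": {"commands": [[[0, -0.1, 0, 0, 0, 0, 0], [0, -0.2, 0, 0, 0, 0, 0], [0, -0.3, 0, 0, 0, 0, 0], [0, -0.35, 0, 0, 0, 0, 0], [0, -0.35, 0, 0, 0, 0, 0]]]}}

```text
t: 8.75
tcp_pos: [0.5259, 0.2497, 0.1047]
tool_rot: [-0.699, 0.112, 0.705, -0.048]
force: [0.1, 0.3, -4.8]
finger_gap: 0.121
```

```bash
python3 - <<'E'
from station import manip
from h import *
s=manip.sense();print(panel(s),fy(s),s['ft_torque'].round(3),s['qd'].round(3))
E
```

```text
{'Ey': np.float64(111.25), 'Ez': np.float64(65.69), 'th': np.float64(13.0), 'x': np.float64(-0.16), 'yawerr': np.float64(0.09), 'roll': np.float64(-0.13)} (np.float64(0.04), np.float64(0.27), np.float64(-4.84)) [ 0.274 -0.017 -0.015] [-0.004 -0.001  0.004 -0.003  0.003 -0.001]
```

Call:
{"method": "carry_out", "body": {"commands": [[[0, -0.05, 0, 0, 0, 0, 0], [0, -0.1, 0, 0, 0, 0, 0], [0, -0.15, 0, 0, 0, 0, 0], [-0.01, -0.18, 0, 0, 0, 0, 0], [-0.01, -0.18, 0, 0, 0, 0, 0]]]}}

```text
t: 9.25
tcp_pos: [0.5263, 0.2541, 0.104]
tool_rot: [-0.699, 0.112, 0.705, -0.048]
force: [0.7, -0.2, -3.6]
finger_gap: 0.127
```

```bash
cat > st.py <<'E'
from station import manip
from h import *
s=manip.sense();print({k:float(v) for k,v in panel(s).items()},[float(v) for v in fy(s)],s['ft_torque'].round(3),abs(s['qd']).max().round(3),s['t'])
E
python3 st.py
```

```text
{'Ey': 115.71, 'Ez': 64.95, 'th': 13.0, 'x': -0.15, 'yawerr': 0.09, 'roll': -0.13} [0.72, -0.14, -3.6] [ 0.271 -0.011 -0.017] 0.004 9.25
```

Call:
{"method": "carry_out", "body": {"commands": [[[-0.01, -0.04, 0, 0, 0, 0, 0], [-0.02, -0.08, 0, 0, 0, 0, 0], [-0.02, -0.1, 0, 0, 0, 0, 0], [-0.02, -0.1, 0, 0, 0, 0, 0], [-0.02, -0.1, 0, 0, 0, 0, 0]]]}}

```text
t: 9.75
tcp_pos: [0.5264, 0.2559, 0.104]
tool_rot: [-0.699, 0.112, 0.705, -0.048]
force: [-0.5, -4.8, -1.8]
finger_gap: 0.124
```

```bash
python3 st.py
```

```text
{'Ey': 117.49, 'Ez': 64.88, 'th': 13.06, 'x': -0.28, 'yawerr': 0.09, 'roll': -0.1} [-0.11, -4.86, -1.82] [-0.372  0.026 -0.068] 0.004 9.75
```

Call:
{"method": "carry_out", "body": {"commands": [[[0, -0.02, 0, 0, 0, 0, 0], [-0.01, -0.04, 0, 0, 0, 0, 0], [-0.01, -0.06, 0, 0, 0, 0, 0], [-0.01, -0.06, 0, 0, 0, 0, 0], [-0.01, -0.06, 0, 0, 0, 0, 0]]]}}

```text
t: 10.25
tcp_pos: [0.5264, 0.2566, 0.1041]
tool_rot: [-0.699, 0.113, 0.705, -0.049]
force: [-0.1, -6.8, -1.3]
finger_gap: 0.128
```

```bash
python3 st.py; python3 - <<'E'
from station import manip
from h import *
s=manip.sense(); v=panel(s)
for th in (10,7,4,1,0):
    p,Rm=pose(v['Ey']+6*np.sin(np.radians(v['th']))-6*np.sin(np.radians(th)),v['Ez'],th,v['x']); print(th,cmd(s,p,Rm))
E
```

```text
{'Ey': 118.07, 'Ez': 64.77, 'th': 13.17, 'x': -0.33, 'yawerr': 0.07, 'roll': -0.08} [0.49, -6.82, -1.28] [-0.908  0.006 -0.041] 0.001 10.25
10 ([0.22, 0.02, -0.01], [-0.01, -0.01, -0.63])
7 ([0.44, 0.02, -0.0], [-0.01, -0.01, -1.23])
4 ([0.65, 0.02, -0.0], [-0.01, -0.01, -1.83])
1 ([0.86, -0.0, -0.0], [-0.01, -0.01, -2.43])
0 ([0.93, -0.01, -0.0], [-0.01, -0.01, -2.63])
```

Call:
{"method": "carry_out", "body": {"commands": [[[-0.01, -0.03, 0, 0, 0, 0, 0], [-0.02, -0.06, 0, 0, 0, 0, 0], [-0.02, -0.09, 0, 0, 0, 0, 0], [-0.02, -0.09, 0, 0, 0, 0, 0], [-0.02, -0.09, 0, 0, 0, 0, 0]]]}}

```text
t: 10.75
tcp_pos: [0.5265, 0.2574, 0.1043]
tool_rot: [-0.698, 0.114, 0.705, -0.05]
force: [-1.0, -11.0, 0.2]
finger_gap: 0.124
```

```bash
python3 st.py
```

```text
{'Ey': 118.78, 'Ez': 64.74, 'th': 13.35, 'x': -0.41, 'yawerr': 0.04, 'roll': -0.04} [-0.04, -11.0, 0.2] [-1.525 -0.047  0.01 ] 0.003 10.75
```

Call:
{"method": "carry_out", "body": {"commands": [[[0.1, 0.01, 0, 0, 0, -0.27, 0], [0.2, 0.02, 0, 0, 0, -0.55, 0], [0.3, 0.02, 0, 0, 0, -0.82, 0], [0.4, 0.02, 0, 0, 0, -1.1, 0], [0.4, 0.02, 0, 0, 0, -1.1, 0]]]}}

```text
t: 11.25
tcp_pos: [0.5262, 0.2545, 0.0944]
tool_rot: [-0.703, 0.08, 0.707, -0.016]
force: [-0.0, -10.0, -0.2]
finger_gap: 0.125
```

```bash
python3 st.py
```

```text
{'Ey': 119.21, 'Ez': 64.27, 'th': 7.76, 'x': -0.38, 'yawerr': 0.08, 'roll': -0.03} [0.89, -9.97, -0.24] [-1.46   0.084 -0.009] 0.014 11.25
```

Call:
{"method": "carry_out", "body": {"commands": [[[0.04, -0.01, 0, 0, 0, -0.1, 0], [0.08, -0.02, 0, 0, 0, -0.2, 0], [0.12, -0.03, 0, 0, 0, -0.32, 0], [0.16, -0.03, 0, 0, 0, -0.44, 0], [0.16, -0.03, 0, 0, 0, -0.44, 0]]]}}

```text
t: 11.75
tcp_pos: [0.5262, 0.2542, 0.0905]
tool_rot: [-0.704, 0.067, 0.707, -0.003]
force: [-0.9, -12.8, 2.3]
finger_gap: 0.124
```

```bash
python3 st.py
```

```text
{'Ey': 119.93, 'Ez': 64.05, 'th': 5.66, 'x': -0.46, 'yawerr': 0.02, 'roll': -0.02} [0.26, -12.85, 2.28] [-1.842  0.089 -0.075] 0.006 11.75
```

```bash
python3 - <<'E'
from station import manip
from h import *
d=manip.snapshot('side'); save('s7',d['image'],(250,180,370,340),3.7)
d=manip.snapshot('top'); save('t7',d['image'],(195,140,315,230),6.5)
E
python3 st.py
```

```text
{'Ey': 119.98, 'Ez': 64.07, 'th': 5.68, 'x': -0.48, 'yawerr': 0.01, 'roll': -0.02} [0.47, -13.91, 1.63] [-1.997  0.098 -0.078] 0.002 11.85
```

View pics/s7.png

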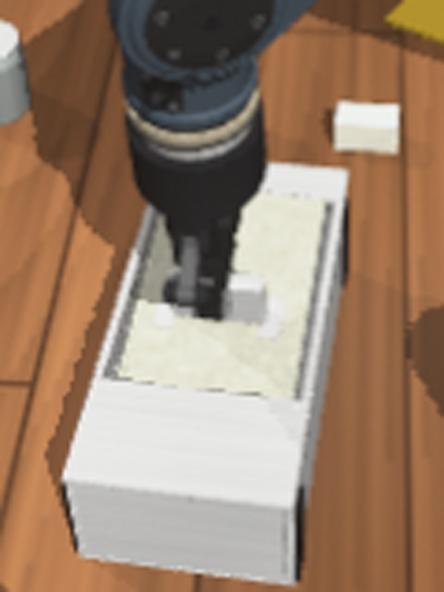

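View pics/t7.png

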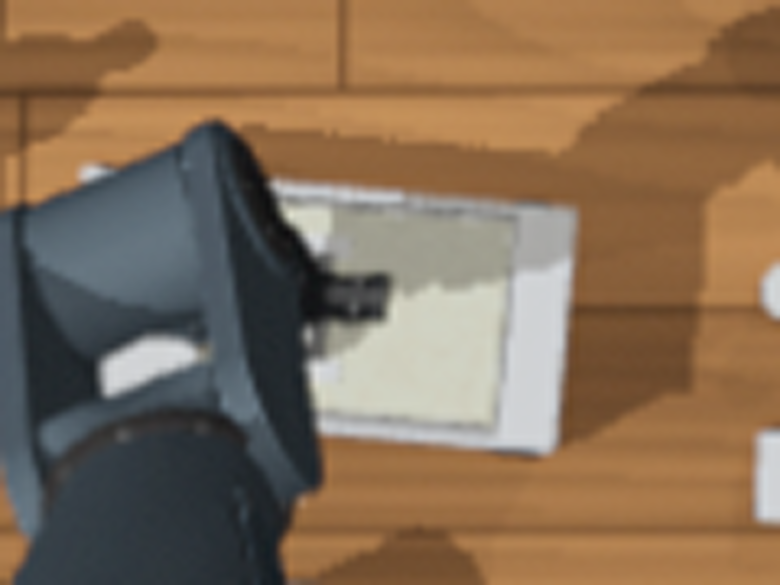

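Call:
{"method": "carry_out", "body": {"commands": [[[0.04, 0.04, 0, 0, 0, -0.1, 0], [0.09, 0.04, 0, 0, 0, -0.25, 0], [0.14, 0.04, 0, 0, 0, -0.4, 0], [0.19, 0.04, 0, 0, 0, -0.53, 0], [0.19, 0.04, 0, 0, 0, -0.53, 0]]]}}

```text
t: 12.35
tcp_pos: [0.5261, 0.2531, 0.0857]
tool_rot: [-0.706, 0.05, 0.707, 0.014]
force: [-1.0, -11.8, 1.1]
finger_gap: 0.123
```

```bash
python3 st.py
```

```text
{'Ey': 120.03, 'Ez': 64.01, 'th': 2.95, 'x': -0.45, 'yawerr': 0.03, 'roll': -0.03} [0.03, -11.8, 1.06] [-1.834  0.164 -0.089] 0.006 12.35
```

Call:
{"method": "carry_out", "body": {"commands": [[[0.05, 0, 0, 0, 0, -0.13, 0], [0.1, 0, 0, 0, 0, -0.26, 0], [0.15, 0, 0, 0, 0, -0.4, 0], [0.19, 0, 0, 0, 0, -0.53, 0], [0.19, 0, 0, 0, 0, -0.53, 0]]]}}

```text
t: 12.85
tcp_pos: [0.526, 0.2527, 0.081]
tool_rot: [0.706, -0.034, -0.706, -0.03]
force: [-1.4, -13.9, 1.3]
finger_gap: 0.122
```

```bash
python3 st.py
```

```text
{'Ey': 120.48, 'Ez': 63.93, 'th': 0.31, 'x': -0.47, 'yawerr': 0.01, 'roll': -0.03} [-0.14, -13.97, 1.28] [-1.877  0.195 -0.107] 0.009 12.85
```

Call:
{"method": "carry_out", "body": {"commands": [[[0, 0.1, 0, 0, 0, -0.03, 0], [0, 0.2, 0, 0, 0, -0.05, 0], [0, 0.3, 0, 0, 0, -0.05, 0], [0, 0.4, 0, 0, 0, -0.05, 0], [0, 0.4, 0, 0, 0, -0.05, 0]]]}}

```text
t: 13.35
tcp_pos: [0.5258, 0.2466, 0.0807]
tool_rot: [0.707, -0.03, -0.705, -0.034]
force: [0.1, 0.0, -3.9]
finger_gap: 0.127
```

```bash
python3 st.py
```

```text
{'Ey': 114.55, 'Ez': 64.68, 'th': -0.28, 'x': -0.01, 'yawerr': 0.06, 'roll': -0.15} [0.14, 0.04, -3.89] [-0.004 -0.001 -0.034] 0.006 13.35
```

Call:
{"method": "carry_out", "body": {"commands": [[[0, 0.04, 0, 0, 0, 0.03, 0], [0, 0.08, 0, 0, 0, 0.06, 0], [0, 0.12, 0, 0, 0, 0.06, 0], [0, 0.12, 0, 0, 0, 0.06, 0], [0, 0.12, 0, 0, 0, 0.06, 0]]]}}

```text
t: 13.85
tcp_pos: [0.5254, 0.2433, 0.0807]
tool_rot: [0.707, -0.032, -0.706, -0.032]
force: [0.3, -0.2, -3.4]
finger_gap: 0.12
```

```bash
python3 st.py
```

```text
{'Ey': 111.16, 'Ez': 64.11, 'th': 0.04, 'x': -0.19, 'yawerr': 0.06, 'roll': -0.13} [0.36, -0.2, -3.36] [ 0.038 -0.009 -0.042] 0.002 13.85
```

Call:
{"method": "carry_out", "body": {"commands": [[[0, 0.03, 0, 0, 0, 0, 0], [0, 0.06, 0, 0, 0, 0, 0], [0, 0.08, 0, 0, 0, 0, 0], [0, 0.08, 0, 0, 0, 0, 0], [0, 0.08, 0, 0, 0, 0, 0]]]}}

```text
t: 14.35
tcp_pos: [0.5252, 0.2412, 0.0807]
tool_rot: [0.707, -0.032, -0.706, -0.032]
force: [0.2, -0.3, -3.8]
finger_gap: 0.124
```

```bash
python3 st.py
```

```text
{'Ey': 109.07, 'Ez': 64.09, 'th': 0.05, 'x': -0.17, 'yawerr': 0.06, 'roll': -0.13} [0.19, -0.32, -3.76] [0.034 0.002 0.023] 0.002 14.35
```

Call:
{"method": "carry_out", "body": {"commands": [[[0, 0.04, 0, 0, 0, 0, 0], [0, 0.08, 0, 0, 0, 0, 0], [0, 0.12, 0, 0, 0, 0, 0], [0, 0.12, 0, 0, 0, 0, 0], [0, 0.12, 0, 0, 0, 0, 0]]]}}

```text
t: 14.85
tcp_pos: [0.525, 0.2384, 0.0807]
tool_rot: [0.707, -0.032, -0.706, -0.032]
force: [-0.1, 2.1, -3.5]
finger_gap: 0.12
```

```bash
python3 st.py
```

```text
{'Ey': 106.29, 'Ez': 64.21, 'th': 0.02, 'x': -0.08, 'yawerr': 0.08, 'roll': -0.14} [-0.25, 2.05, -3.52] [ 0.254  0.025 -0.052] 0.002 14.85
```

Call:
{"method": "carry_out", "body": {"commands": [[[0, 0.03, 0, 0, 0, 0, 0], [0.02, 0.05, 0, 0, 0, 0, 0], [0.04, 0.05, 0, 0, 0, 0, 0], [0.06, 0.05, 0, 0, 0, 0, 0], [0.06, 0.05, 0, 0, 0, 0, 0]]]}}

```text
t: 15.35
tcp_pos: [0.5254, 0.2384, 0.0797]
tool_rot: [0.708, -0.032, -0.705, -0.033]
force: [0.6, 4.5, -2.4]
finger_gap: 0.126
```

```bash
python3 st.py
```

```text
{'Ey': 106.29, 'Ez': 63.39, 'th': -0.09, 'x': 0.37, 'yawerr': 0.09, 'roll': -0.22} [0.15, 4.51, -2.42] [ 0.783  0.049 -0.046] 0.003 15.35
```

Call:
{"method": "carry_out", "body": {"commands": [[[0.03, 0, 0, 0, 0, 0, 0], [0.06, 0, 0, 0, 0, 0, 0], [0.08, 0, 0, 0, 0, 0, 0], [0.08, 0, 0, 0, 0, 0, 0], [0.08, 0, 0, 0, 0, 0, 0]]]}}

```text
t: 15.85
tcp_pos: [0.5257, 0.2384, 0.0786]
tool_rot: [0.708, -0.032, -0.705, -0.033]
force: [-0.6, 5.2, 3.9]
finger_gap: 0.128
```

```bash
python3 st.py
```

```text
{'Ey': 106.31, 'Ez': 62.26, 'th': -0.09, 'x': 0.69, 'yawerr': 0.09, 'roll': -0.26} [-1.02, 5.12, 3.87] [ 0.695  0.344 -0.095] 0.001 15.85
```

Call:
{"method": "carry_out", "body": {"commands": [[[-0.02, -0.02, 0, 0, 0, 0, 0], [-0.02, -0.03, 0, 0, 0, 0, 20], [-0.02, -0.03, 0, 0, 0, 0, 35], [-0.02, -0.03, 0, 0, 0, 0, 40], [-0.02, -0.03, 0, 0, 0, 0, 40]]]}}

```text
t: 16.35
tcp_pos: [0.5249, 0.2374, 0.0776]
tool_rot: [0.707, -0.033, -0.706, -0.032]
force: [-0.2, 0.3, 0.8]
finger_gap: 0.466
```

```bash
python3 st.py; python3 - <<'E'
from station import manip
from h import *
print(manip.sense()['finger_gap'])
d=manip.snapshot('wrist'); save('w8',d['image'])
E
```

```text
{'Ey': 105.22, 'Ez': 61.02, 'th': 0.07, 'x': -0.09, 'yawerr': 0.07, 'roll': -0.12} [-0.25, 0.28, 0.79] [0.016 0.012 0.004] 0.002 16.35
0.46602157544569406
```

View pics/w8.png

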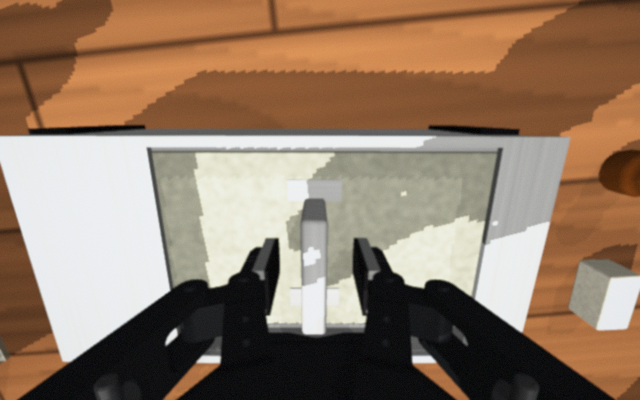

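The fingers are clear of the plate at (314,265), and the panel lies in the opening under both lips. Straight up now.

Call:
{"method": "carry_out", "body": {"commands": [[[-0.4, 0, 0, 0, 0, 0, 40], [-1.2, 0, 0, 0, 0, 0, 40], [-2.4, 0, 0, 0, 0, 0, 40], [-3.8, 0, 0, 0, 0, 0, 40], [-5.2, 0, 0, 0, 0, 0, 40]]]}}

```text
t: 16.9
tcp_pos: [0.5243, 0.2378, 0.2094]
tool_rot: [0.707, -0.032, -0.706, -0.032]
force: [0.2, -0.6, 0.4]
finger_gap: 0.468
```

Call:
{"method": "carry_out", "body": {"commands": [[[-0.6, 1.2, 0.5, 0, 0, 0, 40], [-1, 2.5, 1, 0, 0, 0, 40], [-1.2, 4, 1, 0, 0, 0, 40], [-1.2, 5.5, 1, 0, 0, 0, 40], [-1.2, 6.2, 1, 0, 0, 0, 40]]]}}

```text
t: 17.4
tcp_pos: [0.4852, 0.0835, 0.2389]
tool_rot: [0.708, -0.033, -0.705, -0.032]
force: [-0.0, 0.1, -0.5]
finger_gap: 0.469
```

Call:
{"method": "carry_out", "body": {"commands": [[[0, 1.5, 0, 0, 0, 0, 40], [0, 3, 0, 0, 0, 0, 40], [0, 3, 0, 0, 0, 0, 40], [0, 3, 0, 0, 0, 0, 40], [0, 3, 0, 0, 0, 0, 40]]]}}

```text
t: 17.9
tcp_pos: [0.4787, 0.0118, 0.2381]
tool_rot: [0.707, -0.032, -0.706, -0.032]
force: [-0.2, -0.8, -0.3]
finger_gap: 0.462
```

```bash
python3 - <<'E'
from station import manip
from h import *
s=manip.sense();print(s['t'],s['tcp_pos'],s['force'])
d=manip.snapshot('top'); save('t9',d['image'],(195,150,295,225),8); save('t9f',d['image'])
np.save('/tmp/t9.npy',d,allow_pickle=True)
d=manip.snapshot('side'); save('s9',d['image'],(255,200,355,345),4)
np.save('/tmp/s9.npy',d,allow_pickle=True)
E
```

```text
17.9 [0.47871112 0.01176819 0.23814343] [-0.18224057 -0.82505486 -0.26703026]
```

View pics/t9.png

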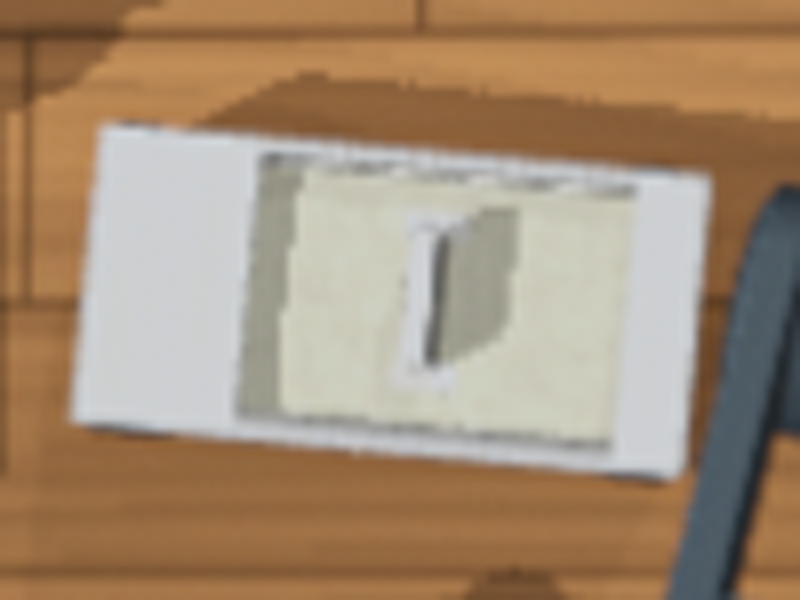

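View pics/s9.png

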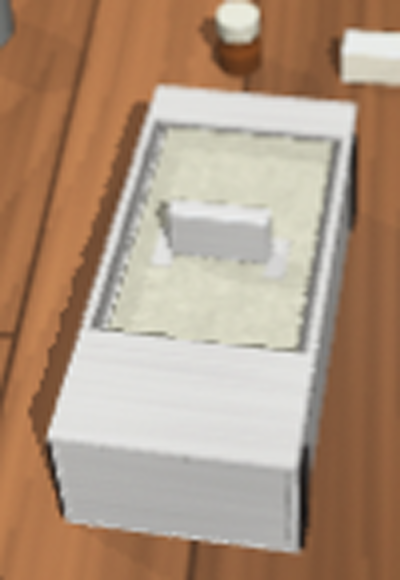

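View pics/t9f.png

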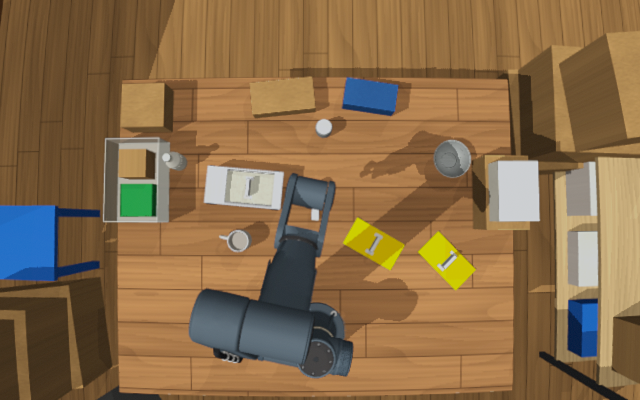

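```bash
python3 - <<'E'
from h import *
a=np.radians(YAW);X=np.array([np.cos(a),np.sin(a)]);Y=np.array([-np.sin(a),np.cos(a)])
t=np.load('/tmp/t9.npy',allow_pickle=True).item()
q=ray(t,(np.array([(424,297)])+.5)/8-.5+np.array([195,150]),.106)[:,:2]-F; print(np.c_[q@X,q@Y].round(4))
d=np.load('/tmp/s9.npy',allow_pickle=True).item()
q=ray(d,(np.array([(172,203),(271,211)])+.5)/4-.5+np.array([255,200]),.106)[:,:2]-F; print(np.c_[q@X,q@Y].round(4))
from station import manip
print(manip.sense()['t'])
E
```

```text
[[0.001  0.0016]]
[[ 0.0295  0.0021]
 [-0.0289  0.0005]]
18.0
```

```bash
python3 -c "
from station import manip
print(manip.sign_off())"
```

```text
the job is handed in; nothing more can be done
None
```

The white panel is back in the chest, flat on the ledges and held under both lips, and I have handed the job in at about 18 s.

- **Insertion:** I put one end in under the wide lip at 13° and pushed it against the strip with about 10–14 N. That is up to 1 N over the 13 N guide but well under the 20 N limit. The other end then came down past the narrow lip without catching.
- **Draw-back:** I drew the panel back about 14 mm until it stopped firmly against the end wall at 2–5 N. I then lowered it until the ledges took the weight at about 62 mm, opened the fingers and moved the arm clear.
- **Last pictures:** The panel lies inside the opening with both ends hidden under the lips. The jar, carton, mug, tin, bowl, soap and the two yellow look-alikes are where they were.
- **Disagreement:** Measured from the middle of the opening in the frame, the arm's position puts the panel's centre at about +4.3 mm. The end pictures put the grip plate at +1 to +2 mm, and the chest's outer end wall suggests home is at about +3 mm. The calibration is only good to about 2 mm, so I trusted the firm stop against the wall.

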